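Lock the bottle-top dispenser's pump down for storage

TASK

This dispenser bottle is going into the store, so lock its pump down: push the blue-winged pump head down to its stop against the spring, feeling for the angle at which it will go all the way, and turn it clockwise (seen from above) as far as it goes, so that it stays down in its notch when you let go. Leave the bottle standing where it is and do not disturb the glassware, bottles and tin around it.

Things in the scene. Friction and masses are not known exactly. Their poses are not given: they have to be found in the camera images.
- dispenser: amber bottle with a plain paper label, 86 mm in diameter, 0.7 to 1.2 kg, standing loose on the worktop; origin: centre of its underside, z up. On its axis, from below: white valve block (top at 128 mm) whose thin discharge tube runs 88 mm out along the bottle's -y; ribbed blue lock collar, 62 mm in diameter (128 to 168 mm); steel plunger rod; pump head
- head_grip (a point): middle of the blue wing on the pump head, on the bottle's axis, 215.5 mm above the worktop with the head up. The wing is a bar 46 mm long (point x), 14 mm thick (point y), 24 mm high, on a white disc 51 mm in diameter whose top is 12 mm below this point: fingers pinching the wing from above can push on the disc. Up, the head turns freely either way with light friction and stays as left
- plunger (a joint): how far the pump head is pushed down (m): 0 = up, as found; 0.0245 = its hard stop. The spring pushes back with 3.5 N at the top, 6.3 N at 0.008 and 12 N at the stop. Locked in its notch the head stays at about 0.019; hung only on the lip, not locked, at about 0.0215
- collar_top (a point): centre of the collar's top, 168 mm above the worktop. Inside, unseen: three lugs on the head, 120 degrees apart, meet a ring at plunger 0.008 and go no farther unless they stand over its three keyways (120 degrees apart, about 16 degrees of play). The collar was screwed on by hand, so their angle is not known: turn the head under light pressure, or try angle by angle, until it goes on down
- collar_mid (a point): point on the axis inside the collar, 145 mm above the worktop, level with the lock. Past the keyways and held down near its stop, the head turns clockwise only (from above), 59 degrees from the keyway's middle to an end wall. Deeper than plunger 0.022 the lugs pass under a lip, which is behind them after 50 degrees; let go there, they rise 5 mm into the notch and hold
- beaker: 100 mL glass beaker, 51 mm in diameter, 68 mm high, under the end of the discharge tube; origin: centre of its underside
- dish: white porcelain evaporating dish, 87 mm in diameter, 30 mm high; origin: centre of its underside
- dropper_a: brown dropper bottle with a white bulb, 39 mm in diameter, 114 mm high; origin: centre of its underside
- dropper_b: brown dropper bottle with a dark red bulb, 39 mm in diameter, 112 mm high; origin: centre of its underside
- tin: round green tin, 67 mm in diameter, 39 mm high; origin: centre of its underside

How it is judged:
On the way:
1. the pump head is pushed down to its stop (value of joint plunger above 0.023 m), for 0.1 s.
At the end, for the whole second after the job is handed in: with nothing touching it, the pump head stays down in its locking notch (pushed-down distance between 17.5 and 20.4 mm), and the bottle stands upright at rest within 50 mm of where it was (value of joint plunger between 0.0175 and 0.0204 m and angle between dispenser's own z axis and vertical below 0.05 rad and distance of dispenser from where it was at the start of the episode below 0.05 m and linear speed of dispenser below 0.02 m/s).
It fails at once if the bottle is tipped by more than 0.3 rad (angle between dispenser's own z axis and vertical above 0.3 rad).
It fails at once if the beaker, dish, dropper bottles or tin are shifted by more than 30 mm (distance of any of beaker, dish, tin, dropper_a, dropper_b from where it was at the start of the episode above 0.03 m).
It also fails if it takes over 45 s, if anything falls off the work surface, if the arm or the gripper's body presses on something with over 40 N, if the wrist force passes 120 N, or if a joint passes its speed limit or range.

ROBOT

A 6-joint arm with a two-finger parallel gripper is mounted at the origin on a cart in front of the work surface, level with it; the furniture and walls round the work are solid. World frame = base frame: x ahead of the robot, y to its left, z up, the work surface at z = 0. Lengths are in m, angles in rad, forces in N, time in s.
With the tool pointing down it reaches from about 0.35 to 0.975 m from the base axis. Payload 4.9 kg.
Tool frame: the origin (TCP) lies on the centre line of the jaws, within the pads' length; the fingertips stand manip.tip_reach ahead of it and the grasp point (between the pads) is the TCP (manip.tip_reach is the distance from the TCP to the fingertips, in m); z points along the fingers, y is the line along which they close (so a half turn about z gives the same grasp; the last joint's range is limited). The gripper opens to 85 mm and grips with 20 to 120 N. Pads are 22 mm wide; open, the fingers measure 114 mm over their backs; the gripper's body (76 mm by 85 mm) begins 54 mm behind the grasp point. The pads swing forward as they close: fully open they stand 13 mm farther back than shut.
Start: joints at [1.031, 0.053, 1.613, -0, 1.476, -0.119], TCP at [0.255, 0.57, 0.25] pointing down, gripper open.
Joint ranges: [-3.01, 3.01], [-1.01, 2.22], [0.06, 2.58], [-1.02, 4.17], [0.09, 2.62], [-3.14, 3.14]. Speed limits (rad/s): [2.57, 2.57, 3.14, 3.14, 3.14, 3.14].

INTERFACE

Orientations are given as a unit quaternion [w, x, y, z].
In Python, from plant import manip gives the robot as it stands. The module is installed in compiled form; this text tells all that it offers.
- The arm moves only by the tool move_arm, never from a script. Its argument "rows" is a list of rows, each a list of 7 numbers: the shift along the tool's x, y, z in cm, then the turn, a rotation vector about the tool's x, y, z in degrees, then the opening, from -1 (shut) to 1 (fully open). In form: [[tx, ty, tz, ax, ay, az, jaw], ...]. A call has 1 to 20 rows; each row shifts and turns the commanded pose from where the row before left it, along the tool's axes as they then stand; what a row does not reach is not made up. A row lasts 1/12 s, in which the tool goes at most 41.7 mm and 7.16 degrees, less where a joint would pass 70% of its speed; a pose out of reach is approached as far as the arm can. A call is refused whole if a number of a shift passes 4.17 or a number of a turn 7.16, either way. A call with a gripper value outside its range is refused whole. The fingers move at their own pace and stop on an object; the grip force is fixed at half the most. Time passes only in rows, so rows that do not move let the fingers close. It gives the time, the measured TCP pose, the force, the opening and the grip force at its end, in the units of the state.
- manip.state(): the state, without advancing time (a new reading comes with each control period).
- manip.grab_frame(name): name is "scene" or "top" or "wrist"; returns a dict with "img" (400x640x3 uint8, blue, green, red), "mtx" (3x3 intrinsics, pixels), "R" (3x3) and "t" (3): a world point X has camera coordinates R X + t. Camera axes: x right, y down, z forward; pixel columns grow to the right and rows downward; lengths in m; the calibration is good to about 2 mm. A picture is of the moment at which its call begins. There is no depth.
- manip.job_done(): hands the job in; it is judged then, once.
The state is a dict: "time": time; "joint_pos": joint angles; "joint_vel": joint speeds; "joint_efforts": joint torques, N m; "tool_pos": TCP position; "tool_rot": TCP orientation; "contact_force": force on the tool from outside, world axes, zero at the start; "ft_torque": the same for the moment, N m; "gripper_width": opening from 0.0 (shut) to 1.0 (fully open); "grasp_force": force on a finger pad.
Only numpy, scipy, OpenCV 4.12 (cv2) and the standard library are available. Lean on these libraries where they do the work, as an engineer would, in place of code of your own. Each camera call takes 0.05 s, during which the arm holds its last target. There are 200 camera calls.

## Working session

There is one attempt and no reset: what is moved stays moved. The work goes in short steps, Python scripts to look and compute and a tool call to move; the robot and the scene stay as the last step left them, time stands still between calls to the robot, and variables do not carry over. Pictures are saved under pics/ and viewed, at most 10 in all, crops included, and the job is handed in when it is done.

Besides the shell and the picture viewer there is one more tool, called as name([rows], argument=value, ...), one row to a line, values as JSON. move_arm: Moves the arm, as the interface text tells. Its arguments: {"type":"object","properties":{"rows":{"type":"array","items":{"type":"array","items":{"type":"number"}}}},"required":["rows"]}

```bash
mkdir -p pics
python3 - <<'E'
from plant import manip
import cv2
for n in ("scene","top"):
    f=manip.grab_frame(n); cv2.imwrite(f"pics/{n}0.png",f["img"])
s=manip.state(); print(s, manip.tip_reach)
E
```

```text
{'time': 0.1, 'joint_pos': array([ 1.03101435e+00,  5.32938149e-02,  1.61416866e+00,  1.11175699e-05,
        1.47602536e+00, -1.19000499e-01]), 'joint_vel': array([ 0.00095406, -0.00192944, -0.00231041, -0.00140798,  0.00025798,
       -0.00116586]), 'joint_efforts': array([ 1.25382971e-04, -3.94903207e+01, -3.71363997e+01, -1.59990900e-04,
        3.86057451e-03, -1.04598570e-05]), 'tool_pos': array([0.25501417, 0.57001637, 0.24917695]), 'tool_rot': array([-3.11749752e-04,  2.08842466e-01,  9.77948836e-01, -8.94856415e-04]), 'contact_force': array([0.68056702, 0.80667928, 0.04308081]), 'ft_torque': array([-0.01553124, -0.02220177,  0.06128459]), 'grasp_force': 0.0, 'gripper_width': 0.9997470405375681} 0.019
```

View pics/scene0.png

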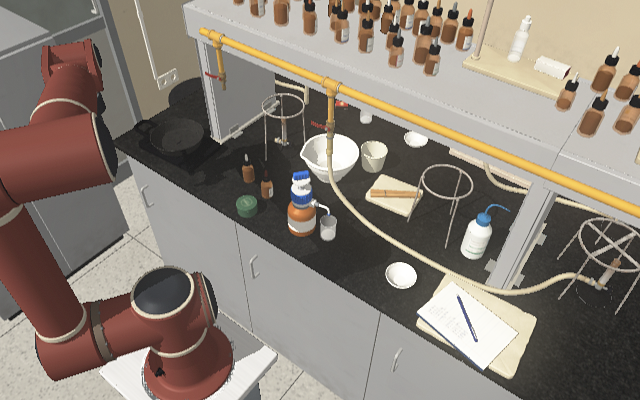

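View pics/top0.png

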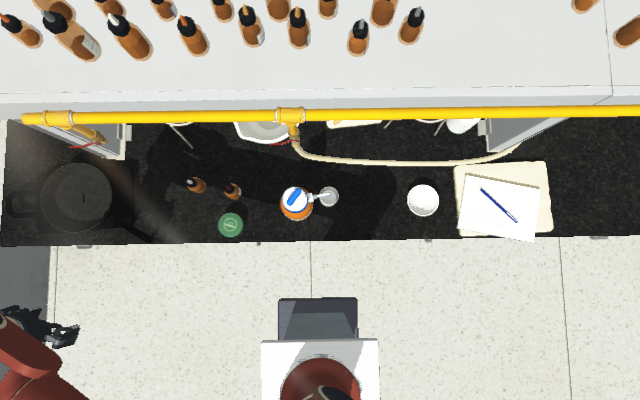

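The scene picture shows the pump head near (302,177), and the top picture shows it near (295,197) with the tube pointing right to the beaker at (328,196). I'll enlarge both.

Run:
```python
import cv2, numpy as np
a=cv2.imread("pics/scene0.png")[150:250,230:350]; b=cv2.imread("pics/top0.png")[160:240,180:350]
A=cv2.resize(a,None,fx=5,fy=5,interpolation=cv2.INTER_CUBIC)
B=cv2.resize(b,None,fx=4.6,fy=4.6,interpolation=cv2.INTER_CUBIC)
cv2.imwrite("pics/c1.png",A);cv2.imwrite("pics/c2.png",B)
```

```text
(no output)
```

View pics/c1.png

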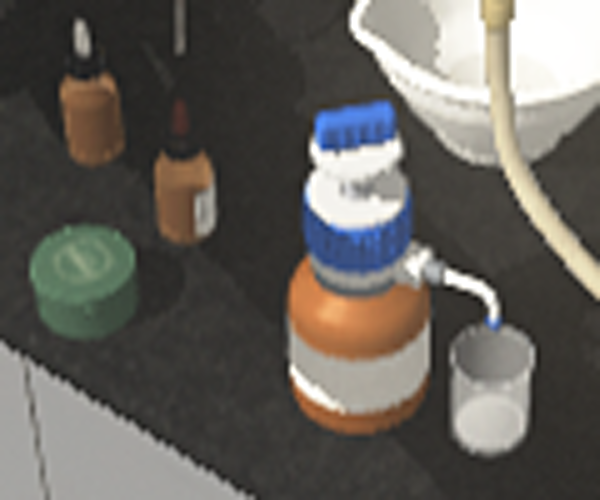

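View pics/c2.png

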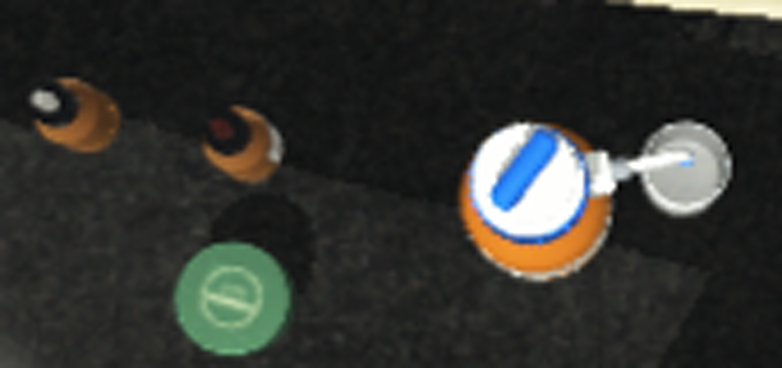

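The crops put the wing's middle at scene (301.2,175) and top (294.3,197). In the top view its ends are at about (298.5,189.5) and (290,204.5). The droppers and tin stand to the left, the beaker to the right.

```bash
cat > h.py <<'E'
import numpy as np, cv2
from plant import manip
def ray(f,p):
    d=f["R"].T@np.linalg.inv(f["mtx"])@[p[0],p[1],1]; return -f["R"].T@f["t"], d/np.linalg.norm(d)
def tri(rs):
    M=[np.eye(3)-np.outer(d,d) for c,d in rs]
    X=np.linalg.solve(sum(M),sum(m@c for m,(c,d) in zip(M,rs)))
    return X,[1e3*np.linalg.norm(m@(X-c)) for m,(c,d) in zip(M,rs)]
def plane(f,p,z):
    c,d=ray(f,p); return c+d*(z-c[2])/d[2]
E
python3 - <<'E'
from h import *
np.set_printoptions(precision=4,suppress=True)
s=manip.grab_frame("scene");t=manip.grab_frame("top")
print(tri([ray(s,(301.2,175)),ray(t,(294.3,197))]))
a,b=plane(t,(298.5,189.5),.2275),plane(t,(290,204.5),.2275);print(a,b,np.degrees(np.arctan2(*(a-b)[1::-1])), np.linalg.norm(a-b))
c=lambda x,y:(180+x/4.6,160+y/4.6)
for n,p,z in(("tin",(233,298),.039),("da",(46,100),.11),("db",(222,128),.11),("beaker",(687,168),.06),("base",(536,205),.1)): print(n,plane(t,c(*p),z))
w=manip.grab_frame("wrist");print("wristcam",-w["R"].T@w["t"],w["R"])
E
```

```text
(array([0.5212, 0.054 , 0.2168]), [np.float64(0.24618959010890656), np.float64(0.24618959010885275)])
[0.5374 0.0435 0.2275] [0.5031 0.0634 0.2275] -30.098368507096776 0.03965748569377595
tin [0.4684 0.2339 0.039 ]
da [0.5769 0.3251 0.11  ]
db [0.5596 0.2272 0.11  ]
beaker [ 0.5384 -0.0331  0.06  ]
base [0.5145 0.0534 0.1   ]
wristcam [0.1886 0.6008 0.3735] [[ 0.4069  0.9135 -0.001 ]
 [ 0.8742 -0.3892  0.2903]
 [ 0.2648 -0.119  -0.9569]]
```

move_arm([
  [0,0,0,0,0,6,1],
  [-3.05,-1.96,-0.25,0,0,0,1],
  [-3.05,-1.96,-0.25,0,0,0,1],
  [-3.05,-1.96,-0.25,0,0,0,1],
  [-3.05,-1.96,-0.25,0,0,0,1],
  [-3.05,-1.96,-0.25,0,0,0,1],
  [-3.05,-1.96,-0.25,0,0,0,1],
  [-3.05,-1.96,-0.25,0,0,0,1],
  [-3.05,-1.96,-0.25,0,0,0,1],
  [-3.05,-1.96,-0.25,0,0,0,1],
  [-3.05,-1.96,-0.25,0,0,0,1],
  [-3.05,-1.96,-0.25,0,0,0,1],
  [-3.05,-1.96,-0.25,0,0,0,1],
  [-3.05,-1.96,-0.25,0,0,0,1],
  [-3.05,-1.96,-0.25,0,0,0,1],
  [-3.05,-1.96,-0.25,0,0,0,1],
  [-3.05,-1.96,-0.25,0,0,0,1],
  [0,0,0,0,0,0,1],
  [0,0,0,0,0,0,1],
])

```text
time: 1.83
tool_pos: [0.5205, 0.053, 0.2902]
tool_rot: [-0.0, 0.261, 0.965, 0.0]
contact_force: [0.6, 0.8, -0.6]
gripper_width: 0.999
grasp_force: 0.0
```

Run:
```python
from h import *
w=manip.grab_frame("wrist"); cv2.imwrite("pics/w1.png",w["img"]); s=manip.state()
print(s["time"],s["tool_pos"],s["tool_rot"],s["joint_pos"])
```

```text
1.8833 [0.52004578 0.05412773 0.29005986] [-4.19696008e-04  2.60403878e-01  9.65499669e-01  1.82673859e-04] [-3.89579632e-02 -2.14574550e-01  1.79909596e+00  5.43076990e-04
  1.55780825e+00 -1.08288051e+00]
```

View pics/w1.png

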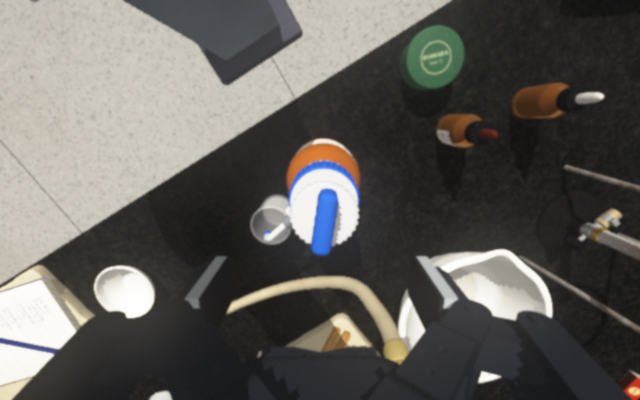

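The wrist picture shows the wing running from about (327,192) to (320,252), slightly tilted relative to the image vertical. I'll check its centre and yaw.

Run:
```python
from h import *
np.set_printoptions(precision=4,suppress=True)
w=manip.grab_frame("wrist")
im=w["img"].astype(int);b,g,r=im[...,0],im[...,1],im[...,2]
m=((b>110)&(b-r>70)&(b-g>40)).astype(np.uint8)
m[:196]=0;m[:,:300]=0;m[:,345:]=0;m[256:]=0
n,l,st,c=cv2.connectedComponentsWithStats(m);k=1+np.argmax(st[1:,4]);print(st[k],c[k])
cnt=np.argwhere(l==k)[:,::-1].astype(np.float32);R=cv2.minAreaRect(cnt);print(R)
P=[plane(w,p,.2275) for p in cv2.boxPoints(R)];print(np.array(P))
for i in range(2):
    d=P[i+1]-P[i];print(np.linalg.norm(d),np.degrees(np.arctan2(d[1],d[0]))%180)
s=manip.grab_frame("scene");t=manip.grab_frame("top")
print(plane(w,c[k],.2275),tri([ray(w,c[k]),ray(t,(294.3,197))]))
```

```text
[ 309  196   28   60 1197] [322.9683 225.2506]
((322.89849853515625, 225.2498016357422), (21.057004928588867, 61.53462219238281), 8.880660057067871)
[[0.5322 0.0374 0.2275]
 [0.4978 0.0651 0.2275]
 [0.5065 0.0758 0.2275]
 [0.5416 0.0487 0.2275]]
0.044114122465475025 141.09005808484886
0.01377343788832492 50.73301540039947
[0.519  0.0572 0.2275] (array([0.5221, 0.0545, 0.216 ]), [np.float64(0.9078870187432222), np.float64(0.9078870187432166)])
```

move_arm([
  [0.06,0.08,0.5,0,0,4.2,1],
  [0,0,1.5,0,0,4.2,1],
  [0,0,1.5,0,0,0,1],
  [0,0,1.5,0,0,0,1],
  [0,0,1.3,0,0,0,1],
  [0,0,0,0,0,0,-0.3],
  [0,0,0,0,0,0,-0.5],
  [0,0,0,0,0,0,-0.6],
  [0,0,0,0,0,0,-0.7],
  [0,0,0,0,0,0,-1],
  [0,0,0,0,0,0,-1],
  [0,0,0,0,0,0,-1],
  [0,0,0,0,0,0,-1],
])

```text
time: 3.12
tool_pos: [0.5205, 0.0553, 0.2283]
tool_rot: [0.001, 0.33, 0.944, 0.0]
contact_force: [0.0, 0.1, 3.9]
gripper_width: 0.147
grasp_force: 60.8
```

Run:
```python
from h import *
w=manip.grab_frame("wrist");t=manip.grab_frame("scene"); 
cv2.imwrite("pics/w2.png",np.vstack([w["img"][100:320,140:500],cv2.resize(t["img"][140:250,230:410],None,fx=2,fy=2)])); s=manip.state()
print(s)
```

```text
{'time': 3.2167, 'joint_pos': array([-3.64162453e-02, -1.79395359e-01,  1.87173351e+00,  1.32984096e-04,
        1.44770076e+00, -9.34968466e-01]), 'joint_vel': array([-0.00013763,  0.00192767,  0.003181  , -0.00038022, -0.00403959,
       -0.00068634]), 'joint_efforts': array([-9.81396320e-02, -2.75056458e+01, -3.50332510e+01, -7.25514279e-02,
        8.39848467e-02, -1.00008224e-02]), 'tool_pos': array([0.5204772 , 0.05532142, 0.22811736]), 'tool_rot': array([7.22757414e-04, 3.29836200e-01, 9.44037856e-01, 2.92416459e-04]), 'contact_force': array([0.53940789, 0.54185407, 1.96136487]), 'ft_torque': array([ 0.03102872, -0.03305855, -0.04357473]), 'grasp_force': 60.793994665145874, 'gripper_width': 0.15035823812945998}
```

View pics/w2.png

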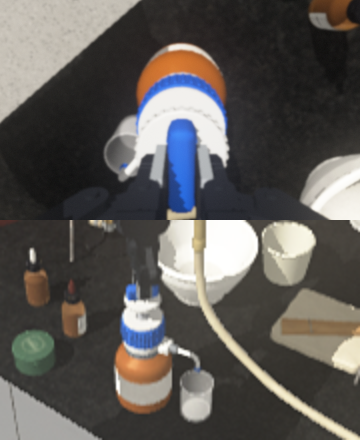

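The wing is held centrally between the pads. Now I'll press down about 9 mm.

move_arm([
  [0,0,0.3,0,0,0,-1],
  [0,0,0.3,0,0,0,-1],
  [0,0,0.2,0,0,0,-1],
  [0,0,0,0,0,0,-1],
  [0,0,0,0,0,0,-1],
])

```text
time: 3.63
tool_pos: [0.5205, 0.0553, 0.2197]
tool_rot: [0.001, 0.33, 0.944, 0.0]
contact_force: [1.0, 1.1, 4.4]
gripper_width: 0.154
grasp_force: 61.2
```

move_arm([
  [0,0,0.2,0,0,0,-1],
  [0,0,0,0,0,0,-1],
  [0,0,0,0,0,0,-1],
])

```text
time: 3.88
tool_pos: [0.5205, 0.0553, 0.2179]
tool_rot: [0.001, 0.33, 0.944, 0.0]
contact_force: [0.3, -0.1, 5.1]
gripper_width: 0.148
grasp_force: 61.3
```

move_arm([
  [0,0,0.2,0,0,0,-1],
  [0,0,0,0,0,0,-1],
  [0,0,0,0,0,0,-1],
])

```text
time: 4.13
tool_pos: [0.5205, 0.0553, 0.2161]
tool_rot: [0.001, 0.33, 0.944, 0.0]
contact_force: [-0.8, 1.0, 6.4]
gripper_width: 0.15
grasp_force: 61.5
```

move_arm([
  [0,0,0.2,0,0,0,-1],
  [0,0,0,0,0,0,-1],
  [0,0,0,0,0,0,-1],
])

```text
time: 4.38
tool_pos: [0.5206, 0.0553, 0.2143]
tool_rot: [0.001, 0.33, 0.944, 0.0]
contact_force: [-0.5, 0.3, 7.8]
gripper_width: 0.146
grasp_force: 61.6
```

move_arm([
  [0,0,0.2,0,0,0,-1],
  [0,0,0,0,0,0,-1],
  [0,0,0,0,0,0,-1],
])

```text
time: 4.63
tool_pos: [0.5206, 0.0553, 0.2125]
tool_rot: [0.001, 0.33, 0.944, 0.0]
contact_force: [-0.6, 0.1, 7.1]
gripper_width: 0.146
grasp_force: 61.7
```

Run:
```python
from h import *
t=manip.grab_frame("scene"); w=manip.grab_frame("wrist")
cv2.imwrite("pics/s3.png",np.hstack([cv2.resize(t["img"][150:230,270:350],None,fx=5,fy=5,interpolation=2),cv2.resize(w["img"][170:330,230:390],(400,400),interpolation=2)])); s=manip.state()
print(s["tool_pos"],s["contact_force"],s["ft_torque"])
```

```text
[0.52058007 0.05532998 0.21255781] [-0.59494216 -0.17992343  7.36836712] [-0.00601047  0.21634858  0.07015091]
```

View pics/s3.png

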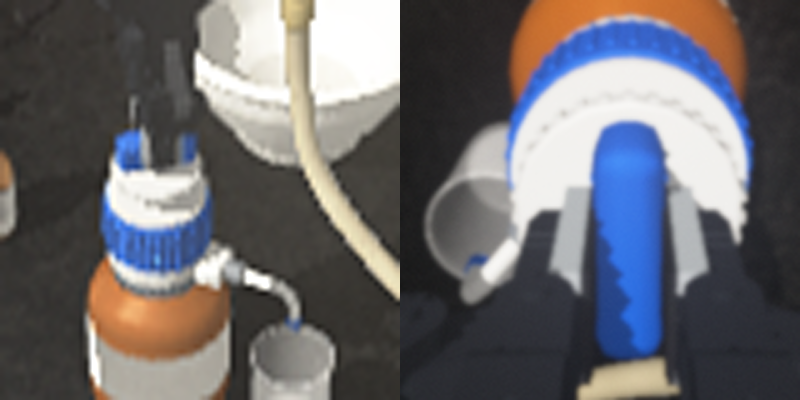

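Pads still straddle the wing, and the force rises only as the spring does, so it may already be past the ring. I'll keep pressing.

move_arm([
  [0,0,0.2,0,0,0,-1],
  [0,0,0.1,0,0,0,-1],
  [0,0,0,0,0,0,-1],
  [0,0,0,0,0,0,-1],
])

```text
time: 5.07
tool_pos: [0.5206, 0.0553, 0.2097]
tool_rot: [0.001, 0.33, 0.944, 0.0]
contact_force: [-1.0, -0.2, 7.8]
gripper_width: 0.146
grasp_force: 61.7
```

move_arm([
  [0,0,0.2,0,0,0,-1],
  [0,0,0.1,0,0,0,-1],
  [0,0,0,0,0,0,-1],
  [0,0,0,0,0,0,-1],
])

```text
time: 5.4
tool_pos: [0.5207, 0.0553, 0.207]
tool_rot: [0.001, 0.33, 0.944, 0.0]
contact_force: [-2.0, 0.4, 9.4]
gripper_width: 0.146
grasp_force: 61.8
```

move_arm([
  [0,0,0.15,0,0,0,-1],
  [0,0,0.1,0,0,0,-1],
  [0,0,0,0,0,0,-1],
  [0,0,0,0,0,0,-1],
])

```text
time: 5.73
tool_pos: [0.5207, 0.0553, 0.2048]
tool_rot: [0.001, 0.33, 0.944, 0.0]
contact_force: [-3.7, 0.2, 11.1]
gripper_width: 0.148
grasp_force: 61.9
```

move_arm([
  [0,0,0.15,0,0,0,-1],
  [0,0,0,0,0,0,-1],
  [0,0,0,0,0,0,-1],
])

```text
time: 5.98
tool_pos: [0.5208, 0.0553, 0.2039]
tool_rot: [0.001, 0.33, 0.944, 0.0]
contact_force: [-2.9, -0.1, 13.2]
gripper_width: 0.145
grasp_force: 62.3
```

move_arm([
  [0,0,0.15,0,0,0,-1],
  [0,0,0,0,0,0,-1],
  [0,0,0,0,0,0,-1],
])

```text
time: 6.23
tool_pos: [0.5211, 0.0553, 0.2038]
tool_rot: [0.001, 0.33, 0.944, 0.0]
contact_force: [-5.2, 0.8, 18.3]
gripper_width: 0.148
grasp_force: 63.0
```

It's at the hard stop: z is stuck at 0.2038 and the force jumps to 18 N. I'll ease the side force, then turn clockwise.

move_arm([
  [0.06,-0.05,0,0,0,0,-1],
  [0,0,0,0,0,0,-1],
  [0,0,0,0,0,0,-1],
])

```text
time: 6.48
tool_pos: [0.5207, 0.0553, 0.2038]
tool_rot: [0.002, 0.33, 0.944, 0.001]
contact_force: [-3.6, 0.4, 17.4]
gripper_width: 0.152
grasp_force: 62.8
```

move_arm([
  [0,0,0,0,0,5,-1],
  [0,0,0,0,0,5,-1],
  [0,0,0,0,0,5,-1],
  [0,0,0,0,0,5,-1],
  [0,0,0,0,0,0,-1],
])

```text
time: 6.9
tool_pos: [0.5207, 0.0552, 0.2039]
tool_rot: [0.002, 0.49, 0.872, 0.001]
contact_force: [-4.4, -0.4, 17.2]
gripper_width: 0.151
grasp_force: 62.8
```

Run:
```python
from h import *
s=manip.state()
print(s["tool_pos"],s["contact_force"],s["ft_torque"])
```

```text
[0.52065836 0.0552216  0.2038658 ] [-4.38126484 -0.35268264 17.22320122] [ 0.01756421  0.91994651 -0.00751636]
```

move_arm([
  [0.03,-0.05,0,0,0,5,-1],
  [0,0,0,0,0,5,-1],
  [0,0,0,0,0,5,-1],
  [0,0,0,0,0,5,-1],
  [0,0,0,0,0,5,-1],
  [0,0,0,0,0,0,-1],
])

```text
time: 7.4
tool_pos: [0.5203, 0.0552, 0.2039]
tool_rot: [0.002, 0.667, 0.745, 0.001]
contact_force: [-3.2, 0.1, 16.2]
gripper_width: 0.148
grasp_force: 62.8
```

Run:
```python
from h import *
s=manip.state()
print(s["tool_pos"],s["contact_force"],s["ft_torque"],s["joint_pos"][5])
```

```text
[0.52029265 0.05518865 0.20387329] [-3.19608056  0.09198341 16.16783339] [-0.05597442  0.76557896 -0.01789667] -0.14682013773440164
```

move_arm([
  [0,0,0,0,0,3,-1],
  [0,0,0,0,0,3,-1],
  [0,0,0,0,0,0,-1],
])

```text
time: 7.65
tool_pos: [0.5203, 0.0552, 0.2039]
tool_rot: [0.002, 0.705, 0.71, 0.001]
contact_force: [-3.9, 0.3, 16.4]
gripper_width: 0.145
grasp_force: 62.8
```

Run:
```python
from h import *
s=manip.state()
print(s["tool_pos"],s["contact_force"],s["ft_torque"],s["joint_pos"][5])
```

```text
[0.5202604  0.05519304 0.20388697] [-3.88496332  0.33062316 16.38828663] [-0.05074002  0.81026593 -0.00721024] -0.04327007662582639
```

move_arm([
  [0,0,0,0,0,3,-1],
  [0,0,0,0,0,3,-1],
  [0,0,0,0,0,0,-1],
])

```text
time: 7.9
tool_pos: [0.5206, 0.0552, 0.2039]
tool_rot: [0.002, 0.741, 0.672, 0.002]
contact_force: [-1.8, -0.2, 16.0]
gripper_width: 0.143
grasp_force: 62.7
```

Run:
```python
from h import *
s=manip.state()
print(s["tool_pos"],s["contact_force"],s["ft_torque"],s["joint_pos"][5])
```

```text
[0.52059427 0.0551999  0.20387489] [-1.78172853 -0.24819677 16.02213592] [0.00262482 0.48349922 0.12534724] 0.06085990530356483
```

move_arm([
  [0,0,0,0,0,3,-1],
  [0,0,0,0,0,3,-1],
  [0,0,0,0,0,0,-1],
])

```text
time: 8.15
tool_pos: [0.5208, 0.0552, 0.2039]
tool_rot: [0.002, 0.775, 0.632, 0.002]
contact_force: [-0.2, -0.5, 15.7]
gripper_width: 0.146
grasp_force: 62.6
```

Run:
```python
from h import *
s=manip.state()
print(s["tool_pos"],s["contact_force"],s["ft_torque"],s["joint_pos"][5])
```

```text
[0.52079628 0.05521642 0.2038732 ] [-0.19942922 -0.47705621 15.71535963] [-0.00592443  0.39711504  0.19077339] 0.16554525962805852
```

The end wall was felt: yaw torque rose to 0.19 Nm. Now I'll let the head rise into the notch.

move_arm([
  [0,0,-0.2,0,0,0,-1],
  [0,0,-0.2,0,0,0,-1],
  [0,0,-0.2,0,0,0,-1],
  [0,0,0,0,0,0,-1],
  [0,0,0,0,0,0,-1],
])

```text
time: 8.57
tool_pos: [0.5205, 0.0552, 0.2081]
tool_rot: [0.002, 0.774, 0.633, 0.002]
contact_force: [1.8, 0.3, 8.7]
gripper_width: 0.147
grasp_force: 61.6
```

move_arm([
  [0,0,-0.1,0,0,0,-1],
  [0,0,0,0,0,0,-1],
  [0,0,0,0,0,0,-1],
])

```text
time: 8.82
tool_pos: [0.5204, 0.0552, 0.2087]
tool_rot: [0.002, 0.774, 0.633, 0.002]
contact_force: [1.7, -0.8, 8.4]
gripper_width: 0.15
grasp_force: 61.5
```

move_arm([
  [0,0,-0.1,0,0,0,-1],
  [0,0,0,0,0,0,-1],
  [0,0,0,0,0,0,-1],
])

```text
time: 9.07
tool_pos: [0.5203, 0.0551, 0.2095]
tool_rot: [0.002, 0.774, 0.633, 0.002]
contact_force: [3.3, -0.5, 6.5]
gripper_width: 0.147
grasp_force: 61.4
```

move_arm([
  [0,0,-0.05,0,0,0,-1],
  [0,0,0,0,0,0,-1],
  [0,0,0,0,0,0,-1],
])

```text
time: 9.32
tool_pos: [0.5201, 0.0552, 0.2096]
tool_rot: [0.002, 0.774, 0.633, 0.002]
contact_force: [2.6, -0.0, 5.9]
gripper_width: 0.148
grasp_force: 61.2
```

The head is held at +5.7 mm, as the notch should hold it. Release and retreat.

move_arm([
  [0,0,-0.1,0,0,0,-1],
  [0,0,0,0,0,0,-1],
  [0,0,0,0,0,0,-0.6],
  [0,0,0,0,0,0,-0.4],
  [0,0,0,0,0,0,0],
  [0,0,0,0,0,0,0.3],
  [0,0,0,0,0,0,0.3],
  [0,0,-1,0,0,0,0.3],
  [0,0,-2,0,0,0,0.3],
  [0,0,-3,0,0,0,0.3],
  [0,0,-3,0,0,0,0.3],
  [0,0,0,0,0,0,0.3],
])

```text
time: 10.32
tool_pos: [0.5212, 0.0553, 0.3078]
tool_rot: [0.004, 0.774, 0.633, 0.005]
contact_force: [0.3, -0.7, 1.2]
gripper_width: 0.649
grasp_force: 0.0
```

Run:
```python
from h import *
t=manip.grab_frame("scene"); w=manip.grab_frame("wrist")
cv2.imwrite("pics/s4.png",np.hstack([cv2.resize(t["img"][150:250,230:350],(480,400),interpolation=2),cv2.resize(w["img"],(320,200),interpolation=3).repeat(2,0)])); s=manip.state()
print(s["tool_pos"],s["contact_force"],s["time"])
```

```text
[0.51947364 0.0553141  0.30208404] [-0.17806205 -0.69429788 -0.67437992] 10.4167
```

View pics/s4.png

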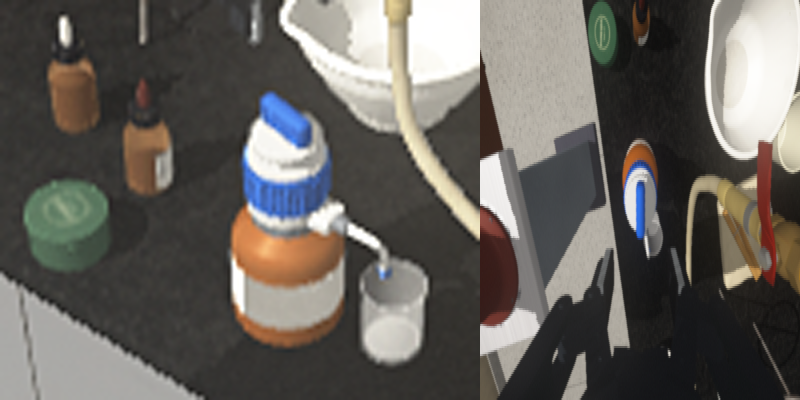

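The head sits low on the collar and stays down with nothing touching it. Bottle and neighbours stand as before, so I'll hand in.

```bash
python3 -c "
from plant import manip
print(manip.job_done())"
```

```text
the job is handed in; nothing more can be done
None
```

The pump head is locked down: I pushed it to its stop and turned it clockwise to the end wall. It rose about 5.7 mm into the notch and stayed there after release. The bottle and the things around it look undisturbed, and the job was handed in at about 10.4 s (no verdict was returned).

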